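# Fill the kit tray and peel its cover off the nested stack

## Robot

A 6-joint arm with a two-finger parallel gripper is mounted at the origin on a cart in front of the work surface, level with it; the furniture and walls round the work are solid. World frame = base frame: x ahead of the robot, y to its left, z up, the work surface at z = 0. Lengths are in m, angles in rad, forces in N, time in s.
With the tool pointing down it reaches from about 0.375 to 0.975 m from the base axis. Payload 3.8 kg.
Tool frame: the origin (TCP) lies at the very end of the fingers, on their centre line; the grasp point (between the pads) lies 19 mm behind it; z points along the fingers, y is the line along which they close (so a half turn about z gives the same grasp; the last joint's range is limited). The gripper opens to 88 mm and grips with 3 to 60 N. Pads are 18 mm wide; open, the fingers measure 123 mm over their backs; the gripper's body (75 mm by 187 mm) begins 45 mm behind the grasp point.
Start: joints at [1.295, 0.264, 1.604, -0, 1.274, -0.037], TCP at [0.16, 0.656, 0.239] pointing down, gripper open.
Joint ranges: [-2.63, 2.63], [-0.94, 2.18], [0.31, 2.57], [-1.31, 4.45], [0, 2.66], [-2.55, 2.55]. Speed limits (rad/s): [2.57, 2.57, 3.14, 3.14, 3.14, 3.14].

## Interface

Orientations are given as a unit quaternion [w, x, y, z].
In Python, from bench import bot gives the robot as it stands.
- The arm moves only by the tool apply_moves, never from a script. Its argument "deltas" is text: rows parted by semicolons, each of 7 numbers parted by spaces: the shift along the tool's x, y, z in mm, then the turn, a rotation vector about the tool's x, y, z in rad, then the finger opening in mm, from 0 to 88.1. A call has 1 to 10 rows; each row shifts and turns the commanded pose from where the row before left it, along the tool's axes as they then stand; what a row does not reach is not made up. A row lasts 1/12 s, in which the tool goes at most 41.7 mm and 7.16 degrees, less where a joint would pass 70% of its speed; a pose out of reach is approached as far as the arm can. A call is refused whole if a number of a shift passes 41.7 or a number of a turn 0.125, either way. A call with a gripper value outside its range is refused whole. The fingers move at their own pace and stop on an object; "grip_force" is the grip in N (left out, the last holds). Time passes only in rows, so rows that do not move let the fingers close. It gives the time, the measured TCP pose, the force, the opening and the grip force at its end, in the units of the state.
- bot.get_state(): the state, without advancing time (a new reading comes with each control period).
- bot.get_image(name): name is "scene" or "top"; returns the picture (420x560x3 uint8, red, green, blue); there is no depth.
- bot.camera_model(name): a dict with "vfov" (degrees; the focal length in pixels is half the picture's height over the tangent of half this angle, whatever the lens; pixels are square), "cx", "cy" (the principal point, pixels), "view" (4x4, takes a point from world to camera coordinates). Camera axes: x right, y down, z forward; pixel columns grow to the right and rows downward; lengths in m; the calibration is good to about 2 mm. A picture is of the moment at which its call begins. camera_model takes no time and is no camera call.
- bot.close_job(): hands the job in; it is judged then, once.
The state is a dict: "t": time; "joints": joint angles; "joint_velocities": joint speeds; "joint_efforts": joint torques, N m; "tcp_pos": TCP position; "tool_rot": TCP orientation; "wrist_force": force on the tool from outside, world axes, zero at the start; "wrist_torque": the same for the moment, N m; "opening": opening from 0.0 (shut) to 1.0 (fully open); "gripper_force": force on a finger pad.
Only numpy, scipy, OpenCV 4.12 (cv2) and the standard library are available. Lean on these libraries where they do the work, as an engineer would, in place of code of your own. Each camera call takes 0.05 s, during which the arm holds its last target. There are 200 camera calls.

## Task

Finish this optics kit: put the square cage plate and the round optic box flat into the matching pockets of the kit tray, then take a cover for it. The covers cling together, so grip the top one by the raised rib and lift that corner first, peeling it off while the far corner still rests, so that the rest of the stack stays standing where it is. Finish still holding that cover level and square over the middle of the filled tray, about a hand's breadth above it and touching nothing else, so that I can check the parts before it goes on; don't knock the dropper bottle.

Things in the scene. Friction and masses are not known exactly. Their poses are not given: they have to be found in the camera images.
- kit_tray: white plastic tray, 120 (its x) x 160 (its y) x 16 mm high, screwed to the table. Origin: centre of its underside, z up; top face at z = 16 mm. Pockets 6 mm deep (floor at z = 10 mm), 1 mm chamfers: a square and a round one on its -x side, and a slot at x = +36 mm in which a steel post already lies along y.
- square_pocket (a point): centre of the floor of the tray's square pocket, 43 x 43 mm, sides along the tray's x and y, 6 mm below the tray's top; at (-19, +38, 10) mm in the tray. For the cage plate.
- round_pocket (a point): centre of the floor of the tray's round pocket, 43 mm across, 6 mm below the tray's top; at (-19, -38, 10) mm in the tray. For the round optic box.
- slot_post: steel post 13 mm thick, 100 mm long, already lying in the tray's slot, rising 7 mm above the tray's top; it stays there. Origin: centre of its underside.
- cage_plate: black square cage plate 41 x 41 x 9 mm with a large hole in the middle, lying flat on the table. Origin: centre of its underside; its x and y are along its sides, z up. About 45 g.
- round_box: round light-coloured optic box with lid, 40 mm across, 18 mm high, standing flat on the table. Origin: centre of its underside, z up. About 22 g.
- cover_stack: the four nested white covers under the top one, stuck fast together: one block of 0.4 kg standing loose on the table. Outline 128 (x) x 168 (y) mm. The top cover's lip rests on it at z = 28 mm; its own tapered crown reaches up inside the top cover to z = 46 mm. Origin: centre of its underside, z up.
- top_cover: topmost white formed plastic cover, 0.1 kg, outline 128 (its x) x 168 (its y) mm. Origin: centre of its lower rim, z up; at the start nested on cover_stack, rim 28 mm above the table, same axes. A 7 mm high lip and flange run round it; inside that a tapered crown rises to a flat top of 98 x 138 mm at z = 25 mm, with a grip rib on it.
- grip_rib (a point): centre of the grip rib on the top cover, at (29, 46, 33) mm in the cover, near its +x +y corner. The rib is 10 mm thick, 30 mm long, 16 mm high (z = 25 to 41 mm in the cover, 53 to 69 mm above the table at the start). It runs along (0.6, 0.8, 0) of the cover, towards the corner: grip across its 10 mm, along (0.8, -0.6, 0).
- rib_corner (a point): corner of the top cover's lower rim next to the rib, at (60, 80, 0) mm in the cover. Four hidden snap beads at x = +-52, y = +-55 mm tie the cover to the one below; each catches after 4.5 mm of rise there, holds with about 1.4 N and lets go at 7.5 mm of rise.
- far_corner (a point): diagonally facing corner of the top cover's rim, at (-60, -80, 0) mm in the cover: the pivot. Tilted up about it by the rib, the beads let go one by one (all but the last by 8 degrees of tilt; the last when the cover is then raised) and the stack stays; pulled straight up, the four beads hold more than the stack weighs and it comes along.
- dropper: brown dropper bottle 38 mm across, 115 mm high, standing loose behind the work. Origin: centre of its underside. Not to be knocked.
Things that resemble listed ones, but are neither listed nor needed, are in the scene too. What is shaped like the round_box but orange or turquoise is not meant.

How it is judged:
On the way, in this order (a step that is already met when the one before it is completed fails the run):
1. cage plate and round box lie flat in their matching pockets, with the cover still in the stack (horizontal distance between cage_plate and square_pocket below 0.004 m and z of cage_plate in the frame of kit_tray between 0.006 and 0.0125 m and angle between each of cage_plate, round_box's own z axis and vertical below 0.06 rad and horizontal distance between round_box and round_pocket below 0.004 m and z of round_box in the frame of kit_tray between 0.006 and 0.0125 m and z of top_cover in the frame of cover_stack below 0.031 m), for 0.2 s.
2. the rib corner of the top cover is raised by more than 9 mm while the far corner still rests on the stack (raised by less than 4 mm) (z of rib_corner in the frame of cover_stack above 0.037 m and z of far_corner in the frame of cover_stack between 0.022 and 0.032 m), for 0.1 s.
At the end, for the whole second after the job is handed in: Top cover held in the fingers, its rim 50-200 mm above the tray's underside, centred within 30 mm, level within 8 deg, square within 10 deg, still, touching neither tray nor stack; plate and box flat in their pockets, post in its slot, other covers flat within 30 mm of where they were (horizontal distance between cage_plate and square_pocket below 0.004 m and z of cage_plate in the frame of kit_tray between 0.006 and 0.0125 m and angle between each of cage_plate, round_box's own z axis and vertical below 0.06 rad and horizontal distance between round_box and round_pocket below 0.004 m and z of round_box in the frame of kit_tray between 0.006 and 0.0125 m and contact force between the fingers and top_cover above 1 N and contact force between top_cover and kit_tray below 0.05 N and contact force between top_cover and cover_stack below 0.05 N and z of top_cover in the frame of kit_tray between 0.05 and 0.2 m and horizontal distance between top_cover and kit_tray below 0.03 m and angle between top_cover's own z axis and vertical below 0.14 rad and angle between the x axis of top_cover and the x axis of kit_tray, either way round below 0.17 rad and linear speed of top_cover below 0.03 m/s and z of slot_post in the frame of kit_tray between 0.006 and 0.0135 m and horizontal distance between slot_post and kit_tray below 0.045 m and height (world z) of cover_stack below 0.004 m and angle between cover_stack's own z axis and vertical below 0.03 rad and distance of cover_stack from where it was at the start of the episode below 0.03 m); the arm keeps its last pose, push and grip.
It fails at once if the rest of the stack is lifted or tipped along with the cover (height (world z) of cover_stack above 0.01 m or angle between cover_stack's own z axis and vertical above 0.1 rad).
It fails at once if the dropper bottle is knocked (angle between dropper's own z axis and vertical above 0.25 rad or distance of dropper from where it was at the start of the episode above 0.03 m).
It also fails if it takes over 67 s, if anything falls off the work surface, if the arm or the gripper's body presses on something with over 40 N, if the wrist force passes 120 N, or if a joint passes its speed limit or range.

## Working session

There is one attempt and no reset: what is moved stays moved. The work goes in short steps, Python scripts to look and compute and a tool call to move; the robot and the scene stay as the last step left them, time stands still between calls to the robot, and variables do not carry over. Pictures are saved under pics/ and viewed, at most 10 in all, crops included, and the job is handed in when it is done.

Besides the shell and the picture viewer there is one more tool, called as name(argument=value, ...), one argument or row to a line, values as JSON. apply_moves: Moves the arm, as the interface text tells. Its arguments: {"type":"object","properties":{"deltas":{"type":"string"},"grip_force":{"type":"number"}},"required":["deltas"]}

```bash
mkdir -p pics; ls; python3 - <<'E'
from bench import bot
import cv2
for n in("top","scene"):
    m=bot.camera_model(n);print(n,m)
    cv2.imwrite(f"pics/{n}0.png",cv2.cvtColor(bot.get_image(n),cv2.COLOR_RGB2BGR))
s=bot.get_state();print(s)
E
```

```text
pics
top {'vfov': 42.59348627746281, 'cx': 279.5789703076134, 'cy': 212.9406703967409, 'view': array([[-0.0091113 , -0.99971121, -0.022237  ,  0.02801976],
       [-0.99857026,  0.01026779, -0.05245959,  0.5891479 ],
       [ 0.05267276,  0.02172723, -0.99837543,  1.32813   ],
       [ 0.        ,  0.        ,  0.        ,  1.        ]])}
scene {'vfov': 52.349324998970914, 'cx': 286.02504425268154, 'cy': 212.01883821380846, 'view': array([[ 0.71467802, -0.69923767, -0.01737852, -0.44179234],
       [-0.35093347, -0.33696891, -0.87366908,  0.2887635 ],
       [ 0.6050463 ,  0.63049079, -0.48621017,  0.56224843],
       [ 0.        ,  0.        ,  0.        ,  1.        ]])}
{'t': 0.1, 'joints': array([ 1.29507741e+00,  2.64639654e-01,  1.60523387e+00,  4.01665769e-06,
        1.27366791e+00, -3.69084035e-02]), 'joint_velocities': array([ 0.00224987, -0.00166478, -0.00310499, -0.00115127, -0.0015956 ,
       -0.00108116]), 'joint_efforts': array([-3.47828573e-04, -5.03625190e+01, -3.58067930e+01,  7.30953156e-02,
        2.33837008e-02, -4.91939954e-05]), 'tcp_pos': array([0.15950353, 0.65523492, 0.23754013]), 'tool_rot': array([-1.53587413e-04,  1.19122248e-01,  9.92879117e-01, -9.62211896e-04]), 'wrist_force': array([-0.02386483, -0.3716314 , -0.74827883]), 'wrist_torque': array([ 0.01560938, -0.00693958,  0.01649183]), 'gripper_force': 0.0, 'opening': 0.9949606970963544}
```

View pics/top0.png

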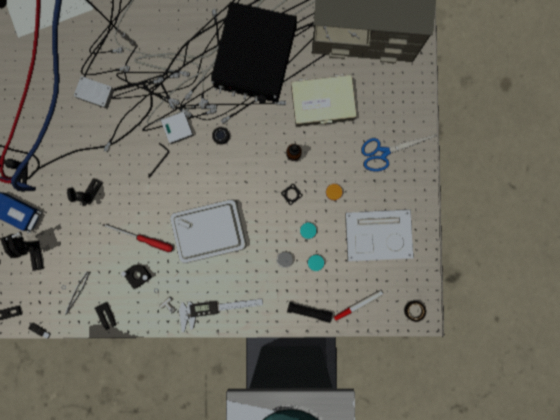

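View pics/scene0.png

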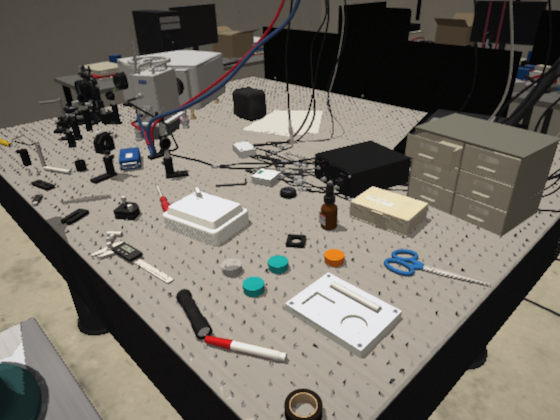

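Top picture: tray at (380,236) with slot up and square pocket left; cage plate at (291,193), grey box at (286,259), stack at (208,230) with its rib at (185,224), dropper at (294,152). The scene view agrees. I'll enlarge both for precise measurement.

```bash
python3 - <<'E'
import cv2,numpy as np
t=cv2.imread("pics/top0.png");s=cv2.imread("pics/scene0.png")
def crop(im,u,v,w,h,k):
    c=cv2.resize(im[v:v+h,u:u+w],None,fx=k,fy=k,interpolation=cv2.INTER_CUBIC)
    for a in range((-u)%10,w,10):
        cv2.line(c,(a*k,0),(a*k,6 if (u+a)%50 else 16),(0,0,255),1)
    for b in range((-v)%10,h,10):
        cv2.line(c,(0,b*k),(6 if (v+b)%50 else 16,b*k),(0,0,255),1)
    return c
a=crop(t,165,190,90,80,4);b=crop(t,335,200,90,80,4)
c=crop(t,270,140,90,50+84,4)[:280*2]
top=np.hstack([a,b])
cv2.imwrite("pics/c1.png",top)
cv2.imwrite("pics/c2.png",np.hstack([crop(t,260,170,70,110,5),crop(s,155,180,110,137,4)[:550]]) if 0 else crop(t,265,175,80,100,6)[:600])
cv2.imwrite("pics/c3.png",crop(s,155,180,160,120,5))
E
```

```text
(no output)
```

View pics/c1.png

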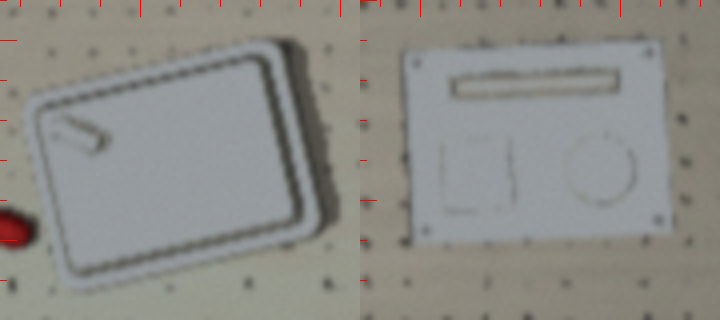

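View pics/c2.png

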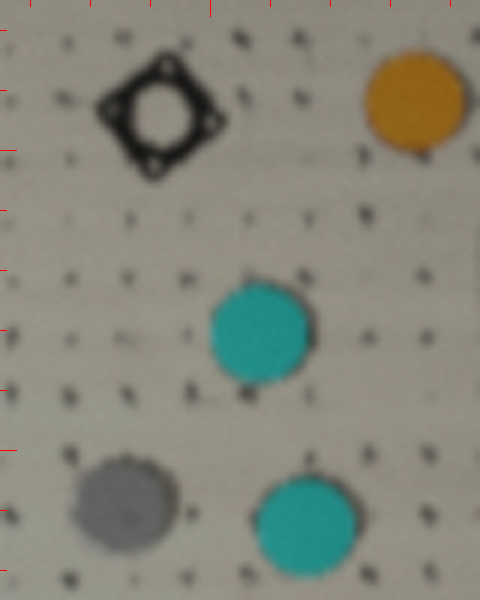

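View pics/c3.png

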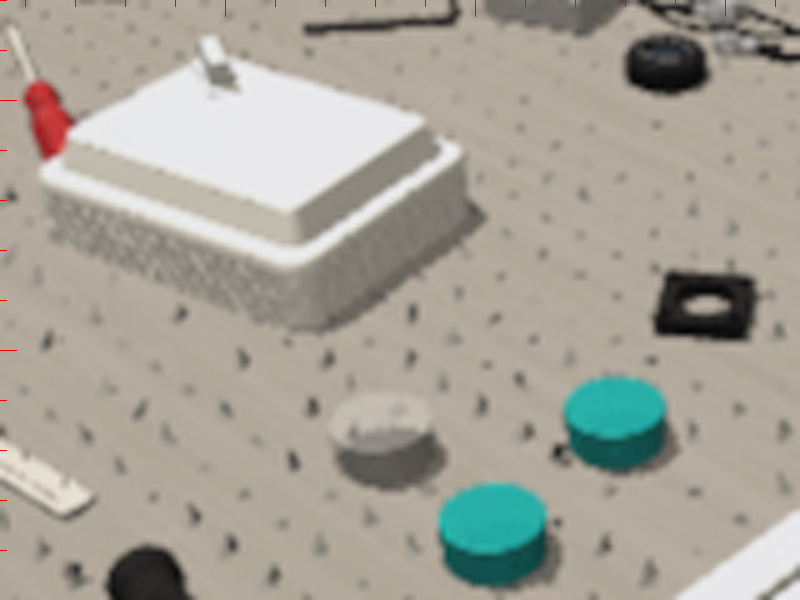

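Crops: sharp corners for stack, tray, plate diamond (centre about 160,115 in the 6x crop), and grey box (124,505). The rib is in the upper-left corner of the stack, so the cover's +x is up in the picture and +y is left. Next I fit poses from both cameras.

```bash
cat > h.py <<'E'
import numpy as np,cv2
from bench import bot
from scipy.optimize import least_squares
M={n:bot.camera_model(n) for n in("top","scene")}
def proj(n,P):
    m=M[n];f=210/np.tan(np.radians(m["vfov"]/2));P=np.atleast_2d(P)
    c=P@m["view"][:3,:3].T+m["view"][:3,3]
    return c[:,:2]/c[:,2:]*f+[m["cx"],m["cy"]]
def ray(n,uv,z):
    return least_squares(lambda q:(proj(n,[q[0],q[1],z])-uv).ravel(),[.5,0]).x
def un(p,o,k): return (np.array(p,float)+.5)/k-.5+o
def place(q,P):
    c,s=np.cos(q[2]),np.sin(q[2]);P=np.array(P)
    return np.c_[P[:,0]*c-P[:,1]*s+q[0],P[:,0]*s+P[:,1]*c+q[1],P[:,2]]
def fit(obs,q0):
    g=lambda q:np.concatenate([((proj(n,place(q,P))-uv)*w).ravel() for n,P,uv,w in obs])
    r=least_squares(g,q0,loss='soft_l1');return r.x,r.fun
E
python3 - <<'E'
from h import *
np.set_printoptions(precision=4,suppress=True)
A=lambda p:un(p,(165,190),4);B=lambda p:un(np.array(p)-[360,0],(335,200),4)
C=lambda p:un(p,(265,175),6);S=lambda p:un(p,(155,180),5)
def rect(x,y,z):return np.array([[x,y,z],[x,-y,z],[-x,-y,z],[-x,y,z]])
# stack: TL=+x+y, TR=+x-y, BR=-x-y, BL=-x+y
st=("top",rect(.064,.084,.030),A([[20,96],[282,37],[326.5,231],[67,293]]),1)
cr=("top",rect(.049,.069,.053),A([[38,109],[262,58],[300,220],[78,272]]),1)
ss=("scene",[[-.064,.084,.035],[-.064,-.084,.035],[.064,-.084,.035]],S([[40,172],[290,265],[465,152]]),1)
sc=("scene",[[-.049,.069,.053],[-.049,-.069,.053],[.049,-.069,.053]],S([[70,135],[298,212],[430,122]]),1)
for o in([st],[cr],[ss],[sc],[st,ss,sc]):
    q,f=fit(o,[.55,.18,.2]);print("stack",q,np.abs(f).max())
R=place(q,[[.029,.046,.069]])[0]; print("rib",R,(proj("top",R)[0]-[165,190]+.5)*4-.5,(proj("scene",R)[0]-[155,180]+.5)*5-.5)
tr=("top",rect(.06,.08,.016),B([[404,52],[662,40],[673,234],[412,244]]),1)
ts=("scene",np.array([[-.06,.08,.016],[.06,.08,.016],[.06,-.08,.016],[-.06,-.08,.016]]),np.array([[286,311],[330,276],[401,312],[362,348]]),1)
for o in([tr],[ts],[tr,ts]):
    q,f=fit(o,[.55,-.25,0]);print("tray",q,np.abs(f).max())
print("pockets vis",ray("top",B([601,170]),.016),ray("top",B([479,173]),.016))
q,_=fit([tr],[.55,-.25,0])
print("pockets",place(q,[[-.019,.038,.01],[-.019,-.038,.01]]))
cp=("top",rect(.0205,.0205,.009),C([[96,108],[168,50],[225,120],[153,182]]),1)
print("plate",fit([cp],[.6,0,.7]),ray("scene",S([707,304]),.009),ray("top",C([161,116]),.009))
print("box",ray("top",C([124,505]),.018),ray("scene",S([381,422]),.018))
for n,p in(("t1",[260.5,333]),("t2",[307,527])):print(n,ray("top",C(p),.018))
print("scene t1,t2",ray("scene",S([615,408]),.018),ray("scene",S([493,517]),.018))
print("dropper",ray("top",[294,152],.11))
E
```

```text
stack [0.5469 0.1991 0.2239] 1.3305986864157262
stack [0.5458 0.1981 0.2238] 0.8846517418019175
stack [0.5487 0.2005 0.1961] 3.0365352009835362
stack [0.548  0.1959 0.2349] 0.9389766785320433
stack [0.5476 0.1987 0.2202] 3.269993868155183
rib [0.5658 0.2499 0.069 ] [ 79.3869 131.6624] [214.0097  49.3016]
tray [ 0.5316 -0.2237  0.0321] 0.23502772779067982
tray [ 0.5321 -0.2289  0.0408] 6.228959639205414
tray [ 0.5324 -0.2261  0.0393] 7.12343859547633
pockets vis [ 0.5141 -0.2625] [ 0.5129 -0.1872]
pockets [[ 0.5114 -0.1864  0.01  ]
 [ 0.5138 -0.2623  0.01  ]]
plate (array([ 0.6378, -0.0075,  0.6722]), array([-0.7338, -0.0311, -0.0669, -0.6294,  0.7432,  0.3147,  0.0602,
        0.2695])) [ 0.6361 -0.0131] [ 0.6373 -0.0077]
box [0.4754 0.0092] [0.475  0.0098]
t1 [ 0.5459 -0.048 ]
t2 [ 0.4657 -0.0662]
scene t1,t2 [ 0.5463 -0.0499] [ 0.4672 -0.0676]
dropper [ 0.7264 -0.0147]
```

Fits agree: top view ±1–2 mm. The helper below only computes the tool-axis distance from the present pose to a target.

```bash
cat >> h.py <<'E'
from scipy.spatial.transform import Rotation as Ro
def pose():
    s=bot.get_state();q=s["tool_rot"];return np.array(s["tcp_pos"]),Ro.from_quat(np.r_[q[1:],q[0]]),s
def go(x,y,z,psi=None,p=None,R=None):
    """distance to go in tool axes: shift (mm) to target, and turn needed; psi = world angle of tool y, degrees"""
    if p is None: p,R,_=pose()
    d=R.inv().apply(np.array([x,y,z])-p)*1e3
    c=R.as_matrix();now=np.degrees(np.arctan2(c[1,1],c[0,1]))
    print("shift",d.round(1),"rows>=%.1f"%(np.linalg.norm(d)/41.7),"psi now %.2f"%now)
    if psi is not None:
        a=np.radians(psi);Y=[np.cos(a),np.sin(a),0];Z=[0,0,-1];X=np.cross(Y,Z)
        T=Ro.from_matrix(np.c_[X,Y,Z]);print("turn",(R.inv()*T).as_rotvec().round(4))
E
python3 - <<'E'
from h import *
go(.475,.009,.10,0)
print(ray("scene",[329,227],0.0))
E
```

```text
shift [-459.4 -553.   138.6] rows>=17.6 psi now 76.32
turn [-1.700e-03  1.200e-03  1.332e+00]
[ 0.74072751 -0.01841374]
```

apply_moves(
  deltas="-23 -27.6 4 0 0 0 60; -23 -27.6 4 0 0 0 60; -23 -27.6 4 0 0 0 60; -23 -27.6 4 0 0 0 60; -23 -27.6 4 0 0 0 60; -23 -27.6 4 0 0 0 60; -23 -27.6 4 0 0 0 60; -23 -27.6 4 0 0 0 60; -23 -27.6 4 0 0 0 60; -23 -27.6 4 0 0 0 60",
)

```text
t: 0.93
tcp_pos: [0.3179, 0.3314, 0.1982]
tool_rot: [-0.0, 0.119, 0.993, -0.0]
wrist_force: [0.1, -0.4, -0.4]
opening: 0.682
gripper_force: 0.0
```

apply_moves(
  deltas="-23 -27.6 4 0 0 0 60; -23 -27.6 4 0 0 0 60; -23 -27.6 4 0 0 0 60; -23 -27.6 4 0 0 0 60; -23 -27.6 4 0 0 0 60; -23 -27.6 4 0 0 0 60; -23 -27.6 4 0 0 0 60; -23 -27.6 4 0 0 0 60; -23 -27.6 4 0 0 0 60; -23 -27.6 4 0 0 0 60",
)

```text
t: 1.77
tcp_pos: [0.4762, 0.0089, 0.1583]
tool_rot: [-0.0, 0.119, 0.993, 0.0]
wrist_force: [-0.0, 1.1, 0.4]
opening: 0.684
gripper_force: 0.0
```

apply_moves(
  deltas="0 0 5 0 0 0.12 60; 0 0 5 0 0 0.12 60; 0 0 5 0 0 0.12 60; 0 0 5 0 0 0.12 60; 0 0 5 0 0 0.12 60; 0 0 5 0 0 0.12 60; 0 0 5 0 0 0.12 60; 0 0 5 0 0 0.12 60; 0 0 5 0 0 0.12 60; 0 0 5 0 0 0.12 60",
)

```text
t: 2.6
tcp_pos: [0.4756, 0.0107, 0.1081]
tool_rot: [-0.0, 0.661, 0.75, -0.0]
wrist_force: [0.2, -0.2, -0.5]
opening: 0.682
gripper_force: 0.0
```

```bash
python3 - <<'E'
from h import *
p,R,s=pose();print(p,s["t"],s["opening"],s["joints"])
go(.4752,.0094,.0085,0)
E
```

```text
[0.47558653 0.01071383 0.10807448] 2.6 0.6816978225636041 [-2.98613822e-02  1.00459256e-02  2.14915637e+00  3.04079700e-05
  9.83248211e-01 -1.55878966e-01]
shift [-1.3 -0.5 99.6] rows>=2.4 psi now 7.22
turn [-9.00e-04 -1.00e-04  1.26e-01]
```

apply_moves(
  deltas="-0.5 -0.3 33 0 0 0 60; -0.5 -0.2 33 0 0 0 54; -0.3 0 25 0 0 0 54; 0 0 8.5 0 0 0 54; 0 0 0 0 0 0 54; 0 0 0 0 0 0 36; 0 0 0 0 0 0 36; 0 0 0 0 0 0 36; 0 0 0 0 0 0 36",
  grip_force=8,
)

```text
t: 3.35
tcp_pos: [0.4773, 0.0093, 0.0109]
tool_rot: [0.001, 0.659, 0.752, 0.001]
wrist_force: [0.9, -0.3, 1.5]
opening: 0.449
gripper_force: 8.0
```

apply_moves(
  deltas="0 0 0 0 0 0 52; 0 0 0 0 0 0 52; 0 0 0 0 0 0.12 52; 0 0 0 0 0 0.125 52; 0 0 0 0 0 0.125 52; 0 0 0 0 0 0.125 52; 0 0 0 0 0 0.125 52; 0 0 0 0 0 0.125 52; 0 0 0 0 0 0.125 52; 0 0 0 0 0 0.125 52",
)

```text
t: 4.18
tcp_pos: [0.4758, 0.0093, 0.0095]
tool_rot: [0.0, 0.939, 0.344, 0.0]
wrist_force: [-0.1, 0.6, 0.5]
opening: 0.59
gripper_force: 0.0
```

apply_moves(
  deltas="0 0 0 0 0 0.125 52; 0 0 0 0 0 0.125 52; 0 0 0 0 0 0.125 52; 0 0 0 0 0 0.125 52; 0 0 0 0 0 0 52; 0 0 0 0 0 0 36; 0 0 0 0 0 0 36; 0 0 0 0 0 0 36; 0 0 0 0 0 0 36",
)

```text
t: 4.93
tcp_pos: [0.4758, 0.0094, 0.0093]
tool_rot: [-0.0, 0.995, 0.104, 0.0]
wrist_force: [-0.1, 0.2, 1.2]
opening: 0.446
gripper_force: 8.0
```

```bash
python3 - <<'E'
from h import *
p,R,s=pose();print(p,s["t"],s["opening"]*88.1,s["gripper_force"])
go(.62,.12,.15)
E
```

```text
[0.47578091 0.00937741 0.00933896] 4.9333 39.310818598569554 8.000043223437387
shift [ 164.1  -78.3 -140.6] rows>=5.5 psi now -78.02
```

apply_moves(
  deltas="0 0 0 0 0 0 54; 0 0 0 0 0 0 54; 0 0 -30 0 0 0 54; 20 -10 -30 0 0 0 54; 33 -16 -18 0 0 0 54; 33 -16 -18 0 0 0 54; 33 -16 -18 0 0 0 54; 33 -16 -18 0 0 0 54; 0 0 0 0 0 0 54",
)

```text
t: 5.68
tcp_pos: [0.6171, 0.1172, 0.1467]
tool_rot: [-0.001, 0.994, 0.105, 0.006]
wrist_force: [1.6, 0.1, 1.0]
opening: 0.612
gripper_force: 0.0
```

```bash
python3 - <<'E'
from h import *
im=cv2.cvtColor(bot.get_image("top"),cv2.COLOR_RGB2BGR);cv2.imwrite("pics/top1.png",im)
o=cv2.imread("pics/top0.png")
a,b=[cv2.cvtColor(i,cv2.COLOR_BGR2GRAY).astype(float) for i in(o,im)]
p=a[244:276,268:304].astype(np.float32);
# shift of box between pictures
def sub(m):
    _,mx,_,l=cv2.minMaxLoc(m);x,y=l
    g=lambda a,b,c:(a-c)/(2*(a-2*b+c))
    return x+g(m[y,x-1],m[y,x],m[y,x+1]),y+g(m[y-1,x],m[y,x],m[y+1,x])
t=p[6:26,6:28];r=lambda i:np.array(sub(cv2.matchTemplate(i,t,cv2.TM_CCOEFF_NORMED)))
print(r(p),r(b[244:276,268:304].astype(np.float32)))
for i in(o,im):
    g=cv2.cvtColor(i,cv2.COLOR_BGR2GRAY);print(cv2.HoughCircles(cv2.resize(g[235:280,265:305],None,fx=6,fy=6,interpolation=2),cv2.HOUGH_GRADIENT,1,400,param1=60,param2=10,minRadius=42,maxRadius=56))
c=cv2.resize(im[150:290,255:345],None,fx=4,fy=4,interpolation=2);cv2.imwrite("pics/c4.png",c)
print(pose()[0])
E
```

```text
[5.9854774 6.007828 ] [6.380811 5.176113]
None
[[[131.5 137.5  50.8]]]
[0.61358371 0.11535892 0.14420954]
```

View pics/c4.png

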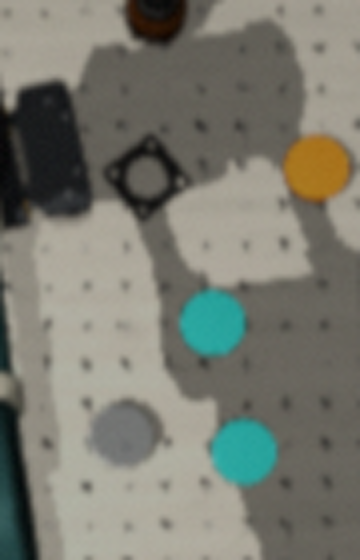

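```bash
python3 - <<'E'
from h import *
go(.6378,-.0068,.10,-51.5)
E
```

```text
shift [ -2.1 124.5  44.2] rows>=3.2 psi now -77.94
turn [ 0.0019 -0.0069 -0.4615]
```

apply_moves(
  deltas="-0.4 25 9 0 0 0 66; -0.4 25 9 0 0 0 66; -0.4 25 9 0 0 0 66; -0.4 25 9 0 0 0 66; -0.4 24.5 8 0 0 0 66; 0 0 8 0 0 -0.115 66; 0 0 8 0 0 -0.115 66; 0 0 8 0 0 -0.115 66; 0 0 8 0 0 -0.115 66; 0 0 0 0 0 0 66",
)

```text
t: 6.57
tcp_pos: [0.6293, -0.0098, 0.062]
tool_rot: [-0.001, 0.944, 0.329, -0.003]
wrist_force: [-0.2, -0.1, 0.7]
opening: 0.748
gripper_force: 0.0
```

```bash
python3 - <<'E'
from h import *
print(pose()[0])
go(.6378,-.0068,.005,-51.5)
E
```

```text
[ 0.62931273 -0.00980011  0.06196455]
shift [ 8.8  3.2 56.9] rows>=1.4 psi now -51.61
turn [-0.0041  0.0049 -0.0019]
```

apply_moves(
  deltas="8.8 3.2 20 0 0 0 66; 0 0 20 0 0 0 66; 0 0 10 0 0 0 66; 0 0 6 0 0 0 66; 0 0 0 0 0 0 66; 0 0 0 0 0 0 66",
)

```text
t: 7.07
tcp_pos: [0.6414, -0.0063, 0.0092]
tool_rot: [-0.0, 0.945, 0.327, -0.0]
wrist_force: [-0.6, -0.8, 0.8]
opening: 0.75
gripper_force: 0.0
```

apply_moves(
  deltas="0 0 0 0 0 0 37; 0 0 0 0 0 0 37; 0 0 0 0 0 0 37; 0 0 0 0 0 0 37; 0 0 0 0 0 0 37",
)

```text
t: 7.48
tcp_pos: [0.6421, -0.0062, 0.0098]
tool_rot: [0.0, 0.945, 0.328, 0.0]
wrist_force: [-0.0, -0.6, 1.0]
opening: 0.423
gripper_force: 0.0
```

apply_moves(
  deltas="0 0 -6 0 0 0 66; 0 0 0 0 0 0 66; 0 0 0 0 0 0 66",
)

```text
t: 7.73
tcp_pos: [0.6424, -0.0062, 0.016]
tool_rot: [0.0, 0.945, 0.328, 0.001]
wrist_force: [0.1, -0.1, 0.4]
opening: 0.624
gripper_force: 0.0
```

```bash
python3 - <<'E'
from h import *
print(pose()[0])
go(.6378,-.0068,.005,-51.5)
E
```

```text
[ 0.64244765 -0.00620774  0.01598235]
shift [-4.  -2.4 11. ] rows>=0.3 psi now -51.74
turn [ 0.0009 -0.001  -0.0042]
```

apply_moves(
  deltas="-4 -2.4 0 0 0 0 62; 0 0 6 0 0 0 62; 0 0 5.3 0 0 0 62; 0 0 0 0 0 0 62; 0 0 0 0 0 0 62; 0 0 0 0 0 0 37; 0 0 0 0 0 0 37; 0 0 0 0 0 0 37; 0 0 0 0 0 0 37; 0 0 0 0 0 0 37",
)

```text
t: 8.57
tcp_pos: [0.6374, -0.0068, 0.0041]
tool_rot: [0.0, 0.945, 0.328, 0.0]
wrist_force: [0.0, -0.0, 0.0]
opening: 0.464
gripper_force: 8.0
```

apply_moves(
  deltas="0 0 0 0 0 0 66; 0 0 0 0 0 0 66; 0 0 0 0 0 0 66; 0 0 0 0 0 -0.121 66; 0 0 0 0 0 -0.121 66; 0 0 0 0 0 -0.121 66; 0 0 0 0 0 -0.121 66; 0 0 0 0 0 -0.121 66; 0 0 0 0 0 -0.121 66; 0 0 0 0 0 -0.121 66",
)

```text
t: 9.4
tcp_pos: [0.6371, -0.0068, 0.0039]
tool_rot: [-0.0, 0.725, 0.689, -0.0]
wrist_force: [-0.2, -0.4, 1.5]
opening: 0.75
gripper_force: 0.0
```

apply_moves(
  deltas="0 0 0 0 0 -0.121 66; 0 0 0 0 0 -0.121 66; 0 0 0 0 0 -0.121 66; 0 0 0 0 0 -0.121 66; 0 0 0 0 0 -0.121 66; 0 0 0 0 0 -0.121 66; 0 0 0 0 0 0 66; 0 0 0 0 0 0 66; 0 0 0 0 0 0 66",
)

```text
t: 10.15
tcp_pos: [0.6372, -0.0068, 0.0039]
tool_rot: [-0.0, 0.437, 0.9, -0.0]
wrist_force: [0.5, 0.2, 0.4]
opening: 0.746
gripper_force: 0.0
```

apply_moves(
  deltas="0 0 0 0 0 0 37; 0 0 0 0 0 0 37; 0 0 0 0 0 0 37; 0 0 0 0 0 0 37; 0 0 0 0 0 0 37",
  grip_force=15,
)

```text
t: 10.57
tcp_pos: [0.6372, -0.0068, 0.0039]
tool_rot: [0.0, 0.435, 0.9, 0.0]
wrist_force: [0.0, 0.7, 0.8]
opening: 0.459
gripper_force: 15.0
```

```bash
python3 - <<'E'
from h import *
p,R,s=pose();print(p,s["t"],s["opening"]*88.1)
go(.5115,-.1858,.080,1.84)
E
```

```text
[ 0.63719061 -0.00677878  0.00392233] 10.5667 40.4810816384649
shift [ -62.4 -209.7  -76.1] rows>=5.6 psi now 38.37
turn [0.     0.     0.6375]
```

apply_moves(
  deltas="0 0 -36 0 0 0 37; -10.4 -35 -20 0 0 0 37; -10.4 -35 -20 0 0 0 37; -10.4 -35 0 0 0 0 37; -10.4 -35 0 0 0 0 37; -10.4 -35 0 0 0 0 37; -10.4 -34.7 0 0 0 0 37; 0 0 0 0 0 0.107 37; 0 0 0 0 0 0.107 37; 0 0 0 0 0 0.107 37",
)

```text
t: 11.4
tcp_pos: [0.5108, -0.1868, 0.08]
tool_rot: [0.0, 0.577, 0.817, 0.0]
wrist_force: [-0.4, 0.0, -0.7]
opening: 0.456
gripper_force: 15.0
```

apply_moves(
  deltas="0 0 0 0 0 0.107 37; 0 0 0 0 0 0.107 37; 0 0 0 0 0 0.102 37; 0 0 20 0 0 0 37; 0 0 0 0 0 0 37; 0 0 0 0 0 0 37; 0 0 0 0 0 0 37; 0 0 0 0 0 0 37; 0 0 0 0 0 0 37",
)

```text
t: 12.15
tcp_pos: [0.5121, -0.1861, 0.0607]
tool_rot: [0.001, 0.695, 0.719, 0.0]
wrist_force: [0.5, 1.1, -1.2]
opening: 0.458
gripper_force: 15.0
```

```bash
python3 - <<'E'
from h import *
p,R,s=pose();print(p,s["t"],s["opening"]*88.1)
go(.5117,-.1857,.0215,1.84)
im=cv2.cvtColor(bot.get_image("scene"),cv2.COLOR_RGB2BGR)
cv2.imwrite("pics/c5.png",cv2.resize(im[220:370,240:440],None,fx=4,fy=4,interpolation=2))
E
```

```text
[ 0.51208142 -0.18609901  0.06066222] 12.15 40.34976785995331
shift [ 0.4 -0.4 39.2] rows>=0.9 psi now 1.90
turn [0.0011 0.0005 0.001 ]
```

View pics/c5.png

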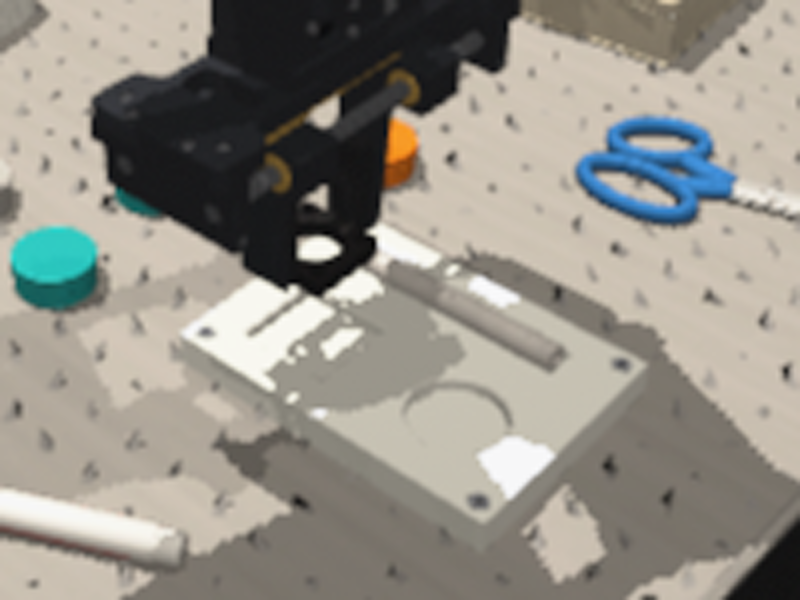

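The plate is held level above the square pocket. Lowering.

apply_moves(
  deltas="0.4 -0.4 20 0 0 0 37; 0 0 15 0 0 0 37; 0 0 4 0 0 0 37; 0 0 0 0 0 0 37; 0 0 0 0 0 0 37; 0 0 0 0 0 0 37",
)

```text
t: 12.7
tcp_pos: [0.5118, -0.1858, 0.0217]
tool_rot: [0.001, 0.695, 0.719, 0.0]
wrist_force: [-0.3, -0.1, -0.1]
opening: 0.458
gripper_force: 15.0
```

apply_moves(
  deltas="0 0 2 0 0 0 37; 0 0 2 0 0 0 37; 0 0 0 0 0 0 37; 0 0 0 0 0 0 37",
)

```text
t: 13.03
tcp_pos: [0.5118, -0.186, 0.0172]
tool_rot: [0.001, 0.695, 0.719, 0.0]
wrist_force: [1.3, -2.3, -0.7]
opening: 0.456
gripper_force: 15.0
```

apply_moves(
  deltas="-0.5 0 0 0 0 0 37; 0 0 0 0 0 0 37; 0 0 0 0 0 0 48; 0 0 0 0 0 0 48; 0 0 0 0 0 0 48; 0 0 -20 0 0 0 48; 0 0 -25 0 0 0 48; 0 0 -25 0 0 0 48",
)

```text
t: 13.7
tcp_pos: [0.5097, -0.1854, 0.0865]
tool_rot: [-0.002, 0.695, 0.719, -0.001]
wrist_force: [0.8, -0.1, 0.4]
opening: 0.546
gripper_force: 0.0
```

```bash
python3 - <<'E'
from h import *
p,R,s=pose();print(p,s["t"],s["opening"]*88.1)
go(.4773,.0094,.10,-2)
E
```

```text
[ 0.50966839 -0.18538555  0.086474  ] 13.7 48.10721977875958
shift [195.8 -26.  -13.1] rows>=4.7 psi now 1.89
turn [-0.0034 -0.0014  0.0679]
```

apply_moves(
  deltas="32.6 -4.3 0 0 0 0 54; 32.6 -4.3 0 0 0 0 54; 32.6 -4.3 0 0 0 0 54; 32.6 -4.3 0 0 0 0 54; 32.6 -4.3 0 0 0 0 54; 32.6 -4.3 10 0 0 0 54; 0 0 20 0 0 0 54; 0 0 10 0 0 0 54; 0 0 0 0 0 0 54; 0 0 0 0 0 0 54",
)

```text
t: 14.53
tcp_pos: [0.478, 0.0082, 0.0462]
tool_rot: [-0.001, 0.696, 0.719, -0.001]
wrist_force: [0.3, 1.5, 0.8]
opening: 0.613
gripper_force: 0.0
```

```bash
python3 - <<'E'
from h import *
p,R,s=pose();print(p,s["t"],s["opening"]*88.1)
go(.4773,.0094,.0085)
a,b=[cv2.cvtColor(bot.get_image(n),cv2.COLOR_RGB2BGR) for n in("top","scene")]
cv2.imwrite("pics/c6.png",np.hstack([cv2.resize(a[200:275,335:425],(480,400),interpolation=2),cv2.resize(b[260:360,275:410],(320,400) if 0 else (320,237),interpolation=2)[:400].copy() if 0 else cv2.copyMakeBorder(cv2.resize(b[265:355,280:360],None,fx=4,fy=4,interpolation=2),0,40,0,0,0)]))
cv2.imwrite("pics/top2.png",a)
E
```

```text
[0.47803932 0.00817417 0.04620624] 14.5333 53.963700329945496
shift [ 1.3 -0.6 37.7] rows>=0.9 psi now 1.86
```

View pics/c6.png

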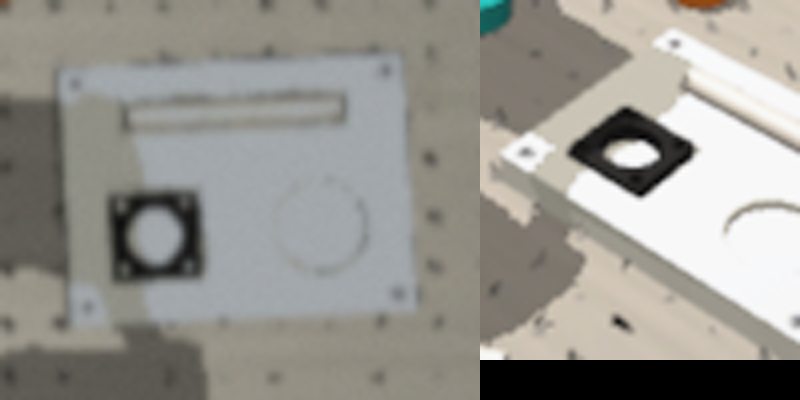

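The plate sits flat and square in its pocket. Next, the box.

apply_moves(
  deltas="1.3 -0.6 20 0 0 0 54; 0 0 12 0 0 0 54; 0 0 5 0 0 0 54; 0 0 0 0 0 0 54; 0 0 0 0 0 0 54; 0 0 0 0 0 0 36; 0 0 0 0 0 0 36; 0 0 0 0 0 0 36; 0 0 0 0 0 0 36",
  grip_force=12,
)

```text
t: 15.38
tcp_pos: [0.4791, 0.0098, 0.0108]
tool_rot: [0.001, 0.695, 0.719, 0.0]
wrist_force: [0.2, -1.0, 4.0]
opening: 0.443
gripper_force: 12.0
```

```bash
python3 - <<'E'
from h import *
p,R,s=pose();print(p,s["t"],s["opening"]*88.1,s["gripper_force"])
go(.5140,-.2622,.06,1.84)
E
```

```text
[0.47912184 0.00976437 0.01081766] 15.3833 39.05942116520732 12.000215286388993
shift [-273.    25.9  -49.1] rows>=6.7 psi now 1.90
turn [0.0017 0.0003 0.001 ]
```

apply_moves(
  deltas="0 0 -40 0 0 0 36; -34 3.2 -9 0 0 0 36; -34 3.2 0 0 0 0 36; -34 3.2 0 0 0 0 36; -34 3.2 0 0 0 0 36; -34 3.2 0 0 0 0 36; -34 3.2 0 0 0 0 36; -34 3.2 0 0 0 0 36; -34 3.2 0 0 0 0 36; 0 0 0 0 0 0 36",
)

```text
t: 16.22
tcp_pos: [0.5145, -0.2669, 0.06]
tool_rot: [0.003, 0.697, 0.718, -0.0]
wrist_force: [0.6, 0.0, 0.7]
opening: 0.443
gripper_force: 12.0
```

apply_moves(
  deltas="0 0 0 0 0 0 36; 0 0 12 0 0 0 36; 0 0 0 0 0 0 36; 0 0 0 0 0 0 36; 0 0 0 0 0 0 36; 0 0 0 0 0 0 36",
)

```text
t: 16.72
tcp_pos: [0.5128, -0.2601, 0.0468]
tool_rot: [-0.0, 0.695, 0.719, -0.0]
wrist_force: [0.2, -0.7, -0.4]
opening: 0.444
gripper_force: 12.0
```

```bash
python3 - <<'E'
from h import *
p,R,s=pose();print(p,s["t"],s["opening"]*88.1,s["gripper_force"])
go(.5140,-.2618,.0285,1.84)
E
```

```text
[ 0.51282546 -0.26011882  0.04683383] 16.7167 39.099025492430364 11.999994936631992
shift [-1.7  1.1 18.3] rows>=0.4 psi now 1.97
turn [-0.0003 -0.0002  0.0023]
```

apply_moves(
  deltas="-1.7 1.1 10 0 0 0 36; 0 0 8.3 0 0 0 36; 0 0 0 0 0 0 36; 0 0 0 0 0 0 36; 0 0 2 0 0 0 36; 0 0 2 0 0 0 36; 0 0 2 0 0 0 36; 0 0 0 0 0 0 36; 0 0 0 0 0 0 36",
)

```text
t: 17.47
tcp_pos: [0.5139, -0.2628, 0.0225]
tool_rot: [-0.0, 0.695, 0.719, -0.0]
wrist_force: [-0.6, -0.3, -0.3]
opening: 0.445
gripper_force: 12.0
```

Bottom is well inside the pocket with no contact force. A little further down, then release.

apply_moves(
  deltas="0 0 1.5 0 0 0 36; 0 0 0 0 0 0 36; 0 0 0 0 0 0 36; 0 0 0 0 0 0 48; 0 0 0 0 0 0 48; 0 0 0 0 0 0 48; 0 0 -20 0 0 0 48; 0 0 -30 0 0 0 60; 0 0 -30 0 0 0 60; 0 0 -30 0 0 0 60",
)

```text
t: 18.3
tcp_pos: [0.5136, -0.2625, 0.1319]
tool_rot: [-0.001, 0.695, 0.719, -0.0]
wrist_force: [0.1, -0.5, 0.0]
opening: 0.679
gripper_force: 0.0
```

```bash
python3 - <<'E'
from h import *
p,R,s=pose();print(p,s["t"],s["opening"]*88.1,s["joints"])
for q in([.5468,.1995,.2225],):
    r=place(q,[[.029,.046,.069]])[0]; print(r, np.degrees(q[2])-36.87)
    go(*r[:2],.13,np.degrees(q[2])-36.87)
E
```

```text
[ 0.5135512  -0.26249549  0.13193444] 18.3 59.79370577069848 [-5.15715164e-01  1.70456256e-01  1.92365121e+00  2.04704645e-05
  1.04856240e+00 -5.48719633e-01]
[0.56493436 0.25076544 0.069     ] -24.12168905833918
shift [511.3  68.3   2.2] rows>=12.4 psi now 1.89
turn [-1.00e-03 -4.00e-04  4.54e-01]
```

apply_moves(
  deltas="36.5 4.9 0 0 0 0 34; 36.5 4.9 0 0 0 0 34; 36.5 4.9 0 0 0 0 34; 36.5 4.9 0 0 0 0 34; 36.5 4.9 0 0 0 0 34; 36.5 4.9 0 0 0 0 34; 36.5 4.9 0 0 0 0 34; 36.5 4.9 0 0 0 0 34; 36.5 4.9 0 0 0 0 34; 36.5 4.9 0 0 0 0 34",
)

```text
t: 19.13
tcp_pos: [0.5508, 0.1055, 0.1314]
tool_rot: [0.0, 0.695, 0.719, 0.0]
wrist_force: [0.7, 0.1, 0.2]
opening: 0.385
gripper_force: 0.0
```

apply_moves(
  deltas="36.5 4.9 0 0 0 0 34; 36.5 4.9 0 0 0 0 34; 36.5 4.9 0 0 0 0 34; 36.5 4.9 0 0 0 0 34; 0 0 5 0 0 0.113 34; 0 0 5 0 0 0.113 34; 0 0 5 0 0 0.114 34; 0 0 5 0 0 0.114 34; 0 0 0 0 0 0 34; 0 0 0 0 0 0 34",
)

```text
t: 19.97
tcp_pos: [0.5653, 0.2501, 0.1107]
tool_rot: [-0.0, 0.838, 0.545, -0.0]
wrist_force: [0.1, -0.3, 1.1]
opening: 0.385
gripper_force: 0.0
```

```bash
python3 - <<'E'
from h import *
p,R,s=pose();print(p,s["t"],s["opening"]*88.1)
q=[.5468,.1995,.2225];r=place(q,[[.029,.046,.069]])[0]
go(*r[:2],.0565,-24.1)
a,b=[cv2.cvtColor(bot.get_image(n),cv2.COLOR_RGB2BGR) for n in("top","scene")]
x=cv2.resize(a[200:270,340:420],(400,350),interpolation=2);y=cv2.resize(b[130:250,150:270],(400,400),interpolation=2)
z=cv2.resize(b[265:365,275:410],(400,296),interpolation=2)
A=np.zeros((600,800,3),np.uint8);A[:350,:400]=x;A[:400,400:]=y;A[350:600,:400]=z[:250];cv2.imwrite("pics/c7.png",A)
E
```

```text
[0.5653298  0.25014246 0.11073863] 19.9667 33.90094903687866
shift [ 0.4 -0.6 54.2] rows>=1.3 psi now -23.93
turn [-0.0007  0.0007  0.0029]
```

View pics/c7.png

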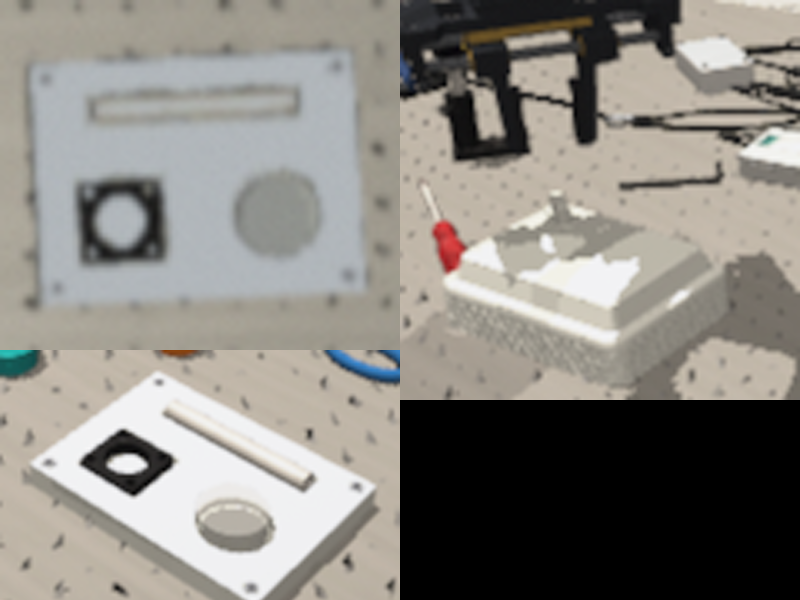

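Plate and box both lie in their pockets (box at (277,213) in the crop, upright). The gripper straddles the rib; descending to grip it.

apply_moves(
  deltas="0.4 -0.6 25 0 0 0 34; 0 0 20 0 0 0 34; 0 0 8 0 0 0 34; 0 0 0 0 0 0 34; 0 0 0 0 0 0 34; 0 0 0 0 0 0 34",
)

```text
t: 20.57
tcp_pos: [0.5663, 0.2511, 0.0594]
tool_rot: [0.0, 0.839, 0.544, 0.001]
wrist_force: [0.2, -0.9, -0.4]
opening: 0.384
gripper_force: 0.0
```

```bash
python3 - <<'E'
from h import *
p,R,s=pose();print(p,s["t"],s["wrist_force"])
q=[.5468,.1995,.2225];r=place(q,[[.029,.046,.069]])[0]
go(*r[:2],.0555,-24.1)
E
```

```text
[0.56631383 0.25113542 0.05941865] 20.5667 [ 0.24116808 -0.89849976 -0.35701745]
shift [-0.9 -1.1  3.9] rows>=0.1 psi now -24.10
turn [ 0.0014 -0.0014 -0.    ]
```

apply_moves(
  deltas="-0.5 -1 3 0 0 0 34; 0 0 0 0 0 0 34; 0 0 0 0 0 0 5; 0 0 0 0 0 0 5; 0 0 0 0 0 0 5; 0 0 0 0 0 0 5; 0 0 0 0 0 0 5; 0 0 0 0 0 0 5",
  grip_force=50,
)

```text
t: 21.23
tcp_pos: [0.5645, 0.2508, 0.0553]
tool_rot: [0.0, 0.839, 0.544, 0.0]
wrist_force: [0.8, -0.5, 0.4]
opening: 0.108
gripper_force: 50.0
```

apply_moves(
  deltas="-0.3 0 -1.9 0 0.0125 0 5; -0.3 0 -1.9 0 0.0125 0 5; -0.3 0 -1.9 0 0.0125 0 5; -0.3 0 -1.9 0 0.0125 0 5; -0.3 0 -1.9 0 0.0125 0 5; -0.3 0 -1.9 0 0.0125 0 5; 0 0 0 0 0 0 5; 0 0 0 0 0 0 5; 0 0 0 0 0 0 5",
)

```text
t: 21.98
tcp_pos: [0.5633, 0.2487, 0.0666]
tool_rot: [-0.02, 0.839, 0.543, 0.031]
wrist_force: [-0.6, -0.1, -0.3]
opening: 0.107
gripper_force: 50.0
```

```bash
python3 - <<'E'
from h import *
p,R,s=pose();print(p,s["t"],s["wrist_force"],s["wrist_torque"],s["opening"],R.as_matrix()[2,0])
E
```

```text
[0.56326424 0.24872605 0.06663294] 21.9833 [-0.55363094 -0.08443078 -0.28051238] [-0.07180652  0.34686822  0.07046676] 0.10697579805296295 0.0748864569565333
```

apply_moves(
  deltas="-0.3 0 -1.9 0 0.0125 0 5; -0.3 0 -1.9 0 0.0125 0 5; -0.3 0 -1.9 0 0.0125 0 5; -0.3 0 -1.9 0 0.0125 0 5; -0.3 0 -1.9 0 0.0125 0 5; -0.3 0 -1.9 0 0.0125 0 5; -0.3 0 -1.9 0 0.0125 0 5; 0 0 0 0 0 0 5; 0 0 0 0 0 0 5",
)

```text
t: 22.73
tcp_pos: [0.5618, 0.2452, 0.0796]
tool_rot: [-0.044, 0.837, 0.542, 0.068]
wrist_force: [-0.5, 0.1, 0.3]
opening: 0.107
gripper_force: 50.0
```

```bash
python3 - <<'E'
from h import *
p,R,s=pose();print(p,s["t"],s["wrist_force"],s["wrist_torque"],s["opening"],R.as_matrix()[2,0])
print((R.inv().apply([0,0,.04])*1e3).round(1))
im=cv2.cvtColor(bot.get_image("scene"),cv2.COLOR_RGB2BGR)
cv2.imwrite("pics/c8.png",cv2.resize(im[120:260,140:290],None,fx=4,fy=4,interpolation=2))
E
```

```text
[0.56182575 0.24523973 0.07961431] 22.7333 [-0.51314507  0.0650563   0.29888879] [-0.28975474  0.20309478  0.03979625] 0.10653046896662424 0.16199835313681288
[  6.5   0.  -39.5]
```

View pics/c8.png

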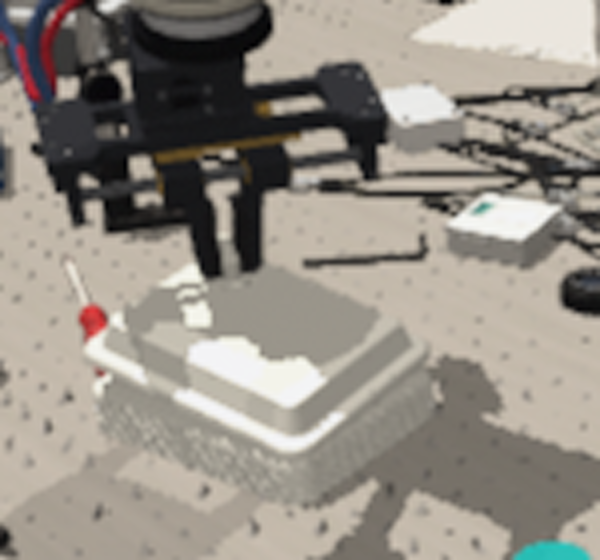

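The cover is tilted, its near corner up, and the stack stays flat. Now raise gently straight up.

apply_moves(
  deltas="0.5 0 -3 0 0 0 5; 0.5 0 -3 0 0 0 5; 0.5 0 -3 0 0 0 5; 0.5 0 -3 0 0 0 5; 0.8 0 -5 0 0 0 5; 1.6 0 -10 0 0 0 5; 1.6 0 -10 0 0 0 5; 1.6 0 -10 0 0 0 5; 1.6 0 -10 0 0 0 5; 1.6 0 -10 0 0 0 5",
)

```text
t: 23.62
tcp_pos: [0.5621, 0.2455, 0.149]
tool_rot: [-0.044, 0.836, 0.542, 0.069]
wrist_force: [0.1, -1.3, -1.0]
opening: 0.108
gripper_force: 50.0
```

apply_moves(
  deltas="2.5 0 -15 0 -0.027 0 5; 2.5 0 -15 0 -0.027 0 5; 2 0 -15 0 -0.027 0 5; 0 0 0 0 -0.027 0 5; 0 0 0 0 -0.027 0 5; 0 0 0 0 -0.027 0 5; 0 0 0 0 0 0 5; 0 0 0 0 0 0 5; 0 0 0 0 0 0 5; 0 0 0 0 0 0 5",
)

```text
t: 24.45
tcp_pos: [0.5616, 0.2458, 0.1918]
tool_rot: [-0.0, 0.839, 0.544, -0.001]
wrist_force: [-0.5, -0.7, -1.0]
opening: 0.103
gripper_force: 50.0
```

```bash
python3 - <<'E'
from h import *
p,R,s=pose();print(p,s["t"],s["wrist_force"],s["opening"])
q=[.5313,-.2227,.0321];r=place(q,[[.029,.046,.069]])[0]
go(*r[:2],p[2],np.degrees(.0321)-36.87)
E
```

```text
[0.56157899 0.24579957 0.19184718] 24.45 [-0.46666029 -0.71830656 -1.00064571] 0.10332547466818624
shift [-385.9  169.8    0. ] rows>=10.1 psi now -24.13
turn [-0.0011  0.0007  0.1902]
```

apply_moves(
  deltas="-10 4.5 0 0 0 0 5; -20 8.8 0 0 0 0 5; -20 8.8 0 0 0 0 5; -20 8.8 0 0 0 0 5; -20 8.8 0 0 0 0 5; -20 8.8 0 0 0 0 5; -20 8.8 0 0 0 0 5; -20 8.8 0 0 0 0 5; -20 8.8 0 0 0 0 5; -20 8.8 0 0 0 0 5",
)

```text
t: 25.28
tcp_pos: [0.5603, 0.0365, 0.1928]
tool_rot: [-0.0, 0.839, 0.544, 0.0]
wrist_force: [0.8, 0.5, -0.9]
opening: 0.108
gripper_force: 50.0
```

apply_moves(
  deltas="-20 8.8 0 0 0 0.02 5; -20.5 8.4 0 0 0 0.02 5; -20.7 8 0 0 0 0.02 5; -20.8 7.6 0 0 0 0.02 5; -20.9 7.2 0 0 0 0.02 5; -21 6.8 0 0 0 0.02 5; -21 6.4 0 0 0 0.02 5; -21 6 0 0 0 0.02 5; -15 4 0 0 0 0.02 5; -8 2 0 0 0 0.01 5",
)

```text
t: 26.12
tcp_pos: [0.5259, -0.16, 0.1926]
tool_rot: [0.0, 0.888, 0.46, -0.0]
wrist_force: [-0.7, -0.8, -1.3]
opening: 0.109
gripper_force: 50.0
```

apply_moves(
  deltas="0 0 10 0 0 0 5; 0 0 15 0 0 0 5; 0 0 15 0 0 0 5; 0 0 10 0 0 0 5; 0 0 0 0 0 0 5; 0 0 0 0 0 0 5; 0 0 0 0 0 0 5",
)

```text
t: 26.7
tcp_pos: [0.5276, -0.1573, 0.143]
tool_rot: [0.0, 0.887, 0.462, 0.0]
wrist_force: [-0.7, 0.1, -1.2]
opening: 0.104
gripper_force: 50.0
```

```bash
python3 - <<'E'
from h import *
p,R,s=pose();print(p,s["t"],s["wrist_force"],s["opening"])
q=[.5313,-.2227,.0321];r=place(q,[[.029,.046,.069]])[0]
go(*r[:2],p[2],np.degrees(.0321)-36.87)
E
```

```text
[ 0.52764403 -0.1573221   0.14303263] 26.7 [-0.710047    0.05461733 -1.22172482] 0.10421753917049908
shift [ 2.7 36.1  0. ] rows>=0.9 psi now -34.97
turn [ 0.0005 -0.0007  0.0011]
```

apply_moves(
  deltas="0.5 6 0 0 0 0 5; 1 12 0 0 0 0 5; 1 12 0 0 0 0 5; 0.2 6 0 0 0 0 5; 0 0 0 0 0 0 5; 0 0 0 0 0 0 5; 0 0 0 0 0 0 5; 0 0 0 0 0 0 5; 0 0 0 0 0 0 5; 0 0 0 0 0 0 5",
)

```text
t: 27.53
tcp_pos: [0.5579, -0.1758, 0.1426]
tool_rot: [-0.0, 0.887, 0.462, 0.0]
wrist_force: [0.3, 0.6, -1.3]
opening: 0.109
gripper_force: 50.0
```

```bash
python3 - <<'E'
from h import *
p,R,s=pose();print(p,s["t"],s["wrist_force"],s["wrist_torque"],s["opening"])
im=cv2.cvtColor(bot.get_image("scene"),cv2.COLOR_RGB2BGR)
cv2.imwrite("pics/c9.png",cv2.resize(im[130:380,150:450],None,fx=2.4,fy=2.4,interpolation=2))
E
```

```text
[ 0.5579113  -0.17583849  0.14259706] 27.5333 [ 0.34075864  0.55976765 -1.30129577] [-0.05518038  0.05136502 -0.02570162] 0.10943499140016517
```

View pics/c9.png

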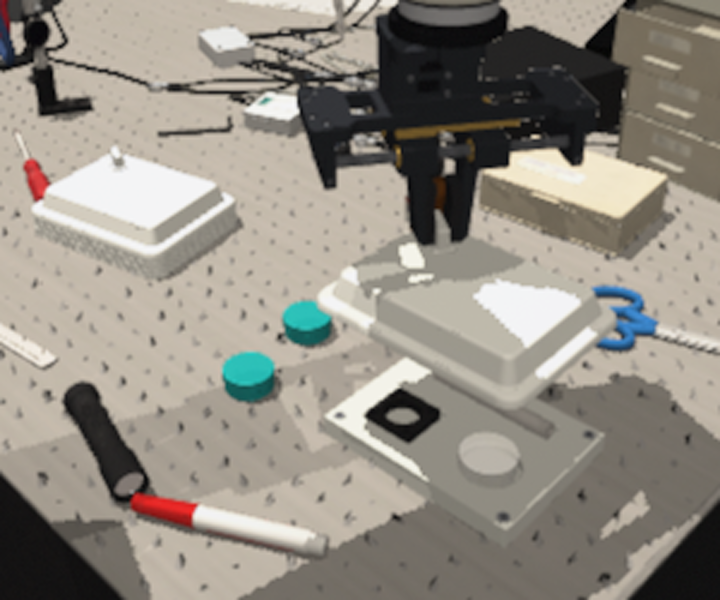

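The cover hangs level and square about 100 mm over the tray, both parts are in their pockets, and the stack and bottle are standing. Handing in.

```bash
python3 -c "
from bench import bot
print(bot.close_job())"
```

```text
the job is handed in; nothing more can be done
None
```

The job is handed in at about 27.5 s: plate and box are in their pockets, and the top cover was peeled off with the stack left standing and is held level about 0.1 m over the tray; no verdict came back, and I viewed 11 pictures, one over the limit of 10.

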